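# Load the bonsai wire dispenser

## Task

Take the wooden-handled spindle out of its grooved block and lay it down on the table so that you can pick it up by its handle. Then run it through the bores of all three wire spools standing in the cradle, lift the three together, and hang the spindle in the two notches of the dispenser stand with all three spools between the uprights and the handle outside. Do not drop a spool, and leave the pot, jar, tamping block and pliers where they are.

Things in the scene. Friction and masses are not known exactly. Their poses are not given: they have to be found in the camera images.
- spindle: steel rod, 10 mm thick, 170 mm bare length, rounded tip, in a square wooden handle 70 x 18 x 18 mm; 80 g, balance point 8 mm in front of the handle. Origin on the axis at mid bare length; own x to the tip (tip x = +85 mm, handle -85 to -155 mm). Starts level in the block, axis 40 mm above the table, last 80 mm of rod sticking out free. On the table it rests on handle and tip, tip axis 4 mm low.
- spindle_tip (a point): end of the spindle's rod, on its axis
- spindle_handle (a point): the middle of the spindle's handle, on the axis (120 mm behind the spindle's origin)
- block: fixed wooden block 172 x 38 x 54 mm high with a 24 mm wide groove, open at the top and one end. Handle and half the rod lie sunk below its walls, where fingers do not fit; the spindle lifts straight up out of it. Origin on the table near the middle; own x along the groove to the open end (block from x = -92 to +80 mm; the spindle's origin starts at x = +75 mm).
- cradle: fixed plywood V trough 86 mm long, 70 mm wide, dividers 34 and V boards about 37 mm high, holding the three spools. Origin under its centre on the table; own x along the trough, the line of the bores, about 48 mm above the table. Spools stand at x = -26, 0, +26 mm and lift out upward; both ends are open to the spindle.
- spool1: wire spool: drum of copper wire between two black flanges 56 mm across, 18 mm wide overall, 20 mm bore right through, 45 g. Origin at its centre, own x along the bore. The three are alike and stand on their rims in the cradle, bores in line, 26 mm centre to centre; spool1 is at the cradle's -x end.
- spool2: wire spool: drum of copper wire between two black flanges 56 mm across, 18 mm wide overall, 20 mm bore right through, 45 g. Origin at its centre, own x along the bore. The three are alike and stand on their rims in the cradle, bores in line, 26 mm centre to centre; spool2 is in the middle.
- spool3: wire spool: drum of copper wire between two black flanges 56 mm across, 18 mm wide overall, 20 mm bore right through, 45 g. Origin at its centre, own x along the bore. The three are alike and stand on their rims in the cradle, bores in line, 26 mm centre to centre; spool3 is at the cradle's +x end.
- stand: fixed wooden stand: base 130 x 80 x 12 mm, two uprights 8 mm thick, 44 mm wide, about 105 mm high, 110 mm apart inside (126 outside), each with a notch open at the top: 14 mm slot flared to about 40 mm. Origin under its centre on the table; own x runs from upright to upright. The rod lying home has its axis 85 mm above the table. The handle may be at either end.
- pot: bystander: shallow white porcelain pot, 124 mm across, 42 mm high; origin under its centre
- jar: bystander: closed glass jar, 72 mm across, 110 mm high; origin under its centre
- tamper: bystander: wooden tamping block 90 x 60 x 30 mm; origin under its centre
- pliers: bystander: stainless pliers, lying flat, 160 mm long, 12 mm high; origin on the table under the handles near the joint, own x towards the jaws

How it is judged:
By the outcome, as a careful person would: the job done as asked, in the order asked, and still so for the second after the job is handed in, with the robot touching nothing.
It also fails if it takes over 72 s, if anything falls off the work surface, if the arm or the gripper's body presses on something with over 40 N, if the wrist force passes 120 N, or if a joint passes its speed limit or range.

## Robot

A 7-joint arm with a two-finger parallel gripper is mounted at the origin on the work surface. World frame = base frame: x ahead of the robot, y to its left, z up, the work surface at z = 0. Lengths are in m, angles in degrees, forces in N, time in s.
With the tool pointing down it reaches from about 0.425 to 0.875 m from the base axis. Payload 4.7 kg.
Tool frame: the origin (TCP) lies on the mounting face of the last link; the fingertips stand 182 mm ahead of it and the grasp point (between the pads) lies env.grip_depth ahead of it (env.grip_depth is the distance from the TCP to the grasp point, in m); x points along the fingers, y is the direction in which the jaws open and shut, and the axes are right-handed (so a half turn about x gives the same grasp; the last joint's range is limited). The gripper opens to 87 mm and grips with 3 to 60 N. Pads are 19 mm wide; open, the fingers measure 117 mm over their backs; the gripper's body (75 mm by 190 mm) begins 51 mm behind the grasp point.
Start: joints at [-74.937, 18.392, -4.016, 83.108, 1.295, 78.541, -3.26], TCP at [0.16, 0.63, 0.405] pointing down, gripper open.
Joint ranges: [-163.93, 163.93], [-17.29, 119.83], [-79.2, 71.16], [3.27, 140.29], [-89.18, 269.18], [5.43, 117.66], [-154.24, 154.24]. Speed limits (degrees/s): [147.25, 147.25, 180, 180, 180, 180, 180].

## Interface

Orientations are given as [roll, pitch, yaw] about the fixed x, y, z axes, in that order (R = Rz(yaw) Ry(pitch) Rx(roll)).
In Python, from cell import sensors, viewer, env gives the robot as it stands.
- The arm moves only by the tool carry_out, never from a script. Its argument "moves" is a list of rows, each a list of 4 numbers: the shift along the world's x, y, z in cm, then the turn about the world's z in rad. In form: [[tx, ty, tz, spin], ...]. A call has 1 to 12 rows; each row shifts and turns the pose as measured when the row begins; what a row does not reach is not made up. A row lasts 1/10 s, in which the tool goes at most 50 mm and 8.59 degrees, less where a joint would pass 70% of its speed; a pose out of reach is approached as far as the arm can. A call with a gripper value outside its range is refused whole. "hand" is the finger opening in cm, from 0 to 8.7, set as the call begins (left out, the last holds). The fingers move at their own pace and stop on an object; "force" is the grip in N (left out, the last holds). Time passes only in rows, so rows that do not move let the fingers close. It gives the time, the measured TCP pose, the force and the opening at its end, in the units of the state.
- sensors.get_obs(): the state, without advancing time (a new reading comes with each control period).
- viewer.read_camera(name): name is "scene" or "side" or "wrist"; returns the picture (480x640x3 uint8, red, green, blue); there is no depth.
- viewer.camera_model(name): a dict with "K" (3x3 intrinsics, pixels), "extrinsics" (4x4, takes a point from world to camera coordinates). Camera axes: x right, y down, z forward; pixel columns grow to the right and rows downward; lengths in m; the calibration is good to about 2 mm. A picture is of the moment at which its call begins: read the wrist's pose just before it. camera_model takes no time and is no camera call; for the wrist camera it gives the pose at the moment of the call.
- env.sign_off(): hands the job in, once; it reports no verdict.
The state is a dict: "time_s": time; "qpos": joint angles; "joint_velocities": joint speeds; "effort": joint torques, N m; "tool_pos": TCP position; "tool_rot": TCP orientation; "force": force on the tool from outside, world axes, zero at the start; "wrist_torque": the same for the moment, N m; "grip_width": finger opening in m.
Only numpy, scipy, OpenCV 4.12 (cv2) and the standard library are available. Lean on these libraries where they do the work, as an engineer would, in place of code of your own. Each camera call takes 0.05 s, during which the arm holds its last target. There are 200 camera calls.

## Working session

There is one attempt and no reset: what is moved stays moved. The work goes in short steps, Python scripts to look and compute and a tool call to move; the robot and the scene stay as the last step left them, time stands still between calls to the robot, and variables do not carry over. Pictures are saved under pics/ and viewed, about 8 in all and at most 12, crops included, and the job is handed in when it is done.

Besides the shell and the picture viewer there is one more tool, called as a command line: name --pt "numbers of a row" for each row, then --argument value for the rest. carry_out: Moves the arm, as the interface text tells. Its arguments: {"type":"object","properties":{"moves":{"type":"array"},"hand":{"type":"number"},"force":{"type":"number"}},"required":["moves"]}

```bash
ls; mkdir -p pics; python3 - <<'E'
from cell import sensors, viewer, env
import cv2,numpy as np
o=sensors.get_obs();print(o['time_s'],o['tool_pos'],o['tool_rot'],o['grip_width'],env.grip_depth)
for n in ["scene","side","wrist"]:
    m=viewer.camera_model(n);print(n,np.round(m['K'],1).tolist(),np.round(m['extrinsics'],3).tolist())
    im=viewer.read_camera(n);cv2.imwrite(f'pics/{n}0.png',im[:,:,::-1])
E
```

```text
pics
0.0 [0.16004433 0.62977279 0.40365002] [ -86.12532914   89.88912752 -100.37735582] 0.0872077289890549 0.1635
scene [[539.5, 0.0, 319.8], [0.0, 539.5, 232.0], [0.0, 0.0, 1.0]] [[0.322, 0.947, -0.006, -0.192], [0.664, -0.23, -0.712, -0.289], [-0.675, 0.225, -0.702, 1.502], [0.0, 0.0, 0.0, 1.0]]
side [[439.9, 0.0, 320.1], [0.0, 439.9, 231.9], [0.0, 0.0, 1.0]] [[-0.991, -0.134, 0.015, 0.5], [-0.114, 0.769, -0.63, 0.075], [0.073, -0.625, -0.777, 0.999], [0.0, 0.0, 0.0, 1.0]]
wrist [[421.1, 0.0, 315.3], [0.0, 421.1, 235.5], [0.0, 0.0, 1.0]] [[0.247, 0.969, -0.001, -0.649], [0.932, -0.237, 0.274, -0.033], [0.265, -0.069, -0.962, 0.388], [0.0, 0.0, 0.0, 1.0]]
```

View pics/scene0.png

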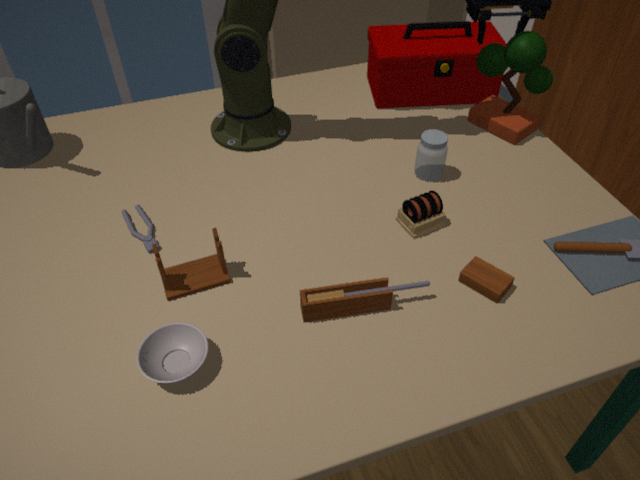

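View pics/side0.png

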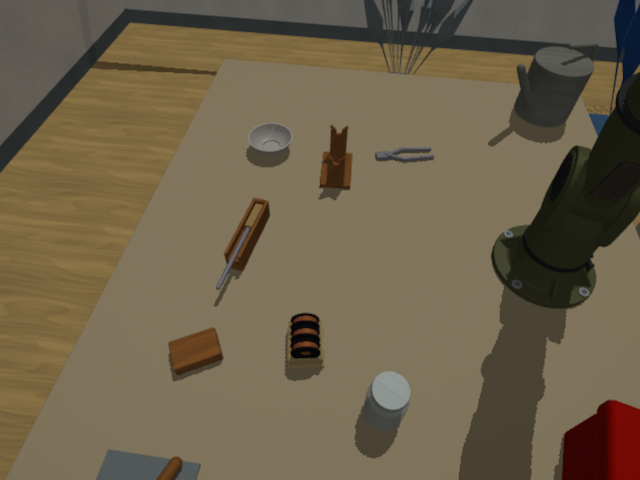

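The scene view shows the spindle tip at about (428,283), the spools at (421,207), the stand at (190,265), the tamper at (487,279), the pot at (174,353), the jar at (432,155) and the pliers at (142,228). The side view shows the same tip at (220,287), the spools from (305,320) to (305,352), and the stand at (337,160). Next I'll measure these and take enlarged crops.

```bash
cat > h.py <<'E'
from cell import sensors, viewer, env
import cv2,numpy as np
def PM(n):
    m=viewer.camera_model(n);return np.array(m['K']),np.array(m['extrinsics'])
def cast(n,uv,z):
    K,E=PM(n);R,t=E[:3,:3],E[:3,3];c=-R.T@t
    d=R.T@np.linalg.solve(K,[uv[0],uv[1],1.]);return c+d*(z-c[2])/d[2]
def tri(uvs,uvd,a='scene',b='side'):
    P=[K@E[:3] for K,E in map(PM,(a,b))]
    X=cv2.triangulatePoints(P[0],P[1],np.array(uvs,float).reshape(2,1),np.array(uvd,float).reshape(2,1)).ravel();return X[:3]/X[3]
def proj(n,X):
    K,E=PM(n);p=K@(E[:3,:3]@np.array(X)+E[:3,3]);return p[:2]/p[2]
def snap(n,f):
    im=viewer.read_camera(n)[:,:,::-1].copy();cv2.imwrite(f'pics/{f}.png',im);return im
E
python3 - <<'E'
from h import *
np.set_printoptions(precision=4,suppress=True)
for k,s,d,z in [('tip',(428,283),(220,287),.04),('spool',(421,207),(305,335),.048),('standbase',(197,277),(337,170),.012),('pot',(174,355),(270,140),.03),('tamper',(487,279),(195,350),.03),('jar',(433,137),(390,390),.11),('pl',(150,240),(382,154),.006)]:
    print(k,cast('scene',s,z),cast('side',d,z),tri(s,d))
a=cv2.imread('pics/scene0.png');b=cv2.imread('pics/side0.png')
def cr(im,x,y,w,h,s): return cv2.resize(im[y:y+h,x:x+w],None,fx=s,fy=s,interpolation=cv2.INTER_CUBIC)
c1=cr(a,290,180,160,150,2.5);c2=cr(a,140,220,100,94,4)
c3=cr(b,200,190,160,150,2.5);c4=cr(b,270,300,80,75,5)
c5=cr(b,300,110,80,75,5); c6=cr(a,385,180,80,75,5)
cv2.imwrite('pics/m1.png',np.vstack([np.hstack([c6,c4])[:375],np.hstack([c2[:376,:400],c5[:375] if 0 else cv2.resize(c5,(400,376))])])[:600] if 0 else cv2.resize(np.vstack([np.hstack([c6,c4]),np.hstack([cv2.resize(c2,(400,375)),c5])]),(640,600)))
E
```

```text
tip [0.6936 0.1889 0.04  ] [0.6879 0.1845 0.04  ] [0.6908 0.1875 0.0394]
spool [0.4977 0.2699 0.048 ] [0.498  0.2689 0.048 ] [0.4981 0.2694 0.0487]
standbase [ 0.506  -0.2337  0.012 ] [ 0.491  -0.2285  0.012 ] [ 0.4939 -0.2352  0.0018]
pot [ 0.689 -0.302  0.03 ] [ 0.6859 -0.3009  0.03  ] [ 0.6869 -0.3025  0.0279]
tamper [0.7152 0.3088 0.03  ] [0.6993 0.3197 0.03  ] [0.7054 0.3161 0.0172]
jar [0.3433 0.3692 0.11  ] [0.343  0.3733 0.11  ] [0.3416 0.3713 0.1078]
pl [ 0.3602 -0.3135  0.006 ] [ 0.375  -0.3179  0.006 ] [ 0.3736 -0.3111  0.0156]
```

View pics/m1.png

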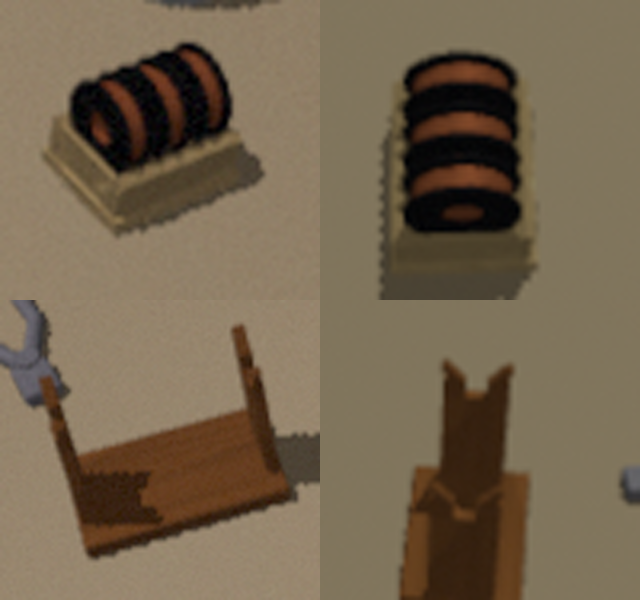

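```bash
python3 - <<'E'
from h import *
from scipy.spatial.transform import Rotation as Ro
np.set_printoptions(precision=4,suppress=True)
o=sensors.get_obs();R=Ro.from_euler('xyz',o['tool_rot'],degrees=True).as_matrix();print(R)
K,E=PM('wrist');c=-E[:3,:3].T@E[:3,3];print('cam',c,'fwd',E[2,:3],'in tool',R.T@(c-o['tool_pos']))
print(cast('wrist',(320,240),0),cast('wrist',(320,470),0),cast('wrist',(320,10),0),cast('wrist',(630,240),0))
# block/stand coarse
for n,u,z in [('scene',(310,297),.04),('scene',(390,290),.04),('scene',(168,297),.0),('scene',(231,282),.0),('scene',(164,268),.012),('scene',(219,255),.012),('scene',(155,245),.105),('scene',(215,232),.105)]: print(u,cast(n,u,z))
E
```

```text
[[-0.0002  0.2462  0.9692]
 [-0.0014  0.9692 -0.2462]
 [-1.     -0.0014  0.0001]]
cam [0.088  0.6478 0.382 ] fwd [ 0.2654 -0.0685 -0.9617] in tool [ 0.0219 -0.0003 -0.0743]
[0.1988 0.6238 0.    ] [0.4596 0.5581 0.    ] [0.0084 0.6717 0.    ] [0.2711 0.9078 0.    ]
(310, 297) [ 0.6516 -0.0385  0.04  ]
(390, 290) [0.6855 0.112  0.04  ]
(168, 297) [ 0.5285 -0.2976  0.    ]
(231, 282) [ 0.5312 -0.1702  0.    ]
(164, 268) [ 0.4591 -0.2943  0.012 ]
(219, 255) [ 0.4601 -0.1793  0.012 ]
(155, 245) [ 0.4838 -0.2953  0.105 ]
(215, 232) [ 0.4864 -0.1796  0.105 ]
```

carry_out --pt "3.4 -3.6 0 -0.14" --pt "3.4 -3.6 0 -0.14" --pt "3.4 -3.6 0 -0.14" --pt "3.4 -3.6 0 -0.14" --pt "3.4 -3.6 0 -0.14" --pt "3.4 -3.6 0 -0.14" --pt "3.4 -3.6 0 -0.14" --pt "3.4 -3.6 0 -0.14" --pt "3.4 -3.6 0 -0.14" --pt "3.4 -3.6 0 -0.14" --pt "0 0 0 0" --hand 4.0

```text
time_s: 1.25
tool_pos: [0.4987, 0.2583, 0.4002]
tool_rot: [-154.9, 89.8, 107.6]
force: [-0.8, -0.2, -0.5]
grip_width: 0.0402
```

```bash
python3 - <<'E'
from h import *
o=sensors.get_obs();print(o['time_s'],o['tool_pos'],o['tool_rot'],np.round(o['qpos'],1))
K,E=PM('wrist');np.save('w_cradle.npy',E);snap('wrist','w_cradle')
E
```

```text
1.25 [0.49873076 0.25834683 0.40023661] [-154.91518393   89.80968396  107.57537574] [-49.6   7.7  21.5  97.1  -3.1  75.7 -35. ]
```

View pics/w_cradle.png

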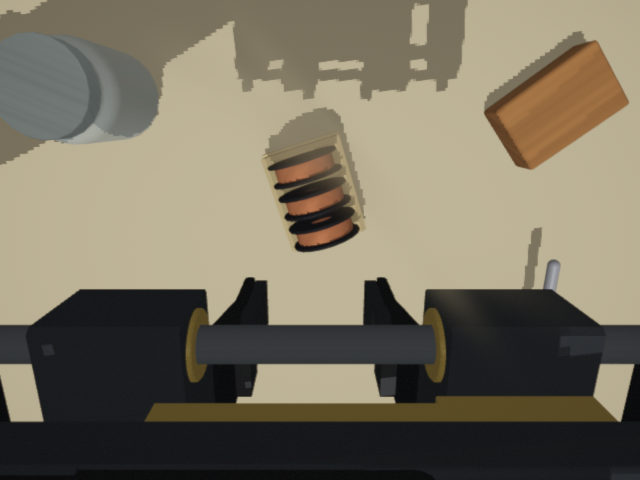

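The wrist view shows the cradle upright between (263,157) and (365,250), with copper drums at about (304,163), (313,196) and (325,228). The jar is at top left, the tamper at top right, and the rod tip at (553,265).

```bash
python3 - <<'E'
from h import *
import h
np.set_printoptions(precision=4,suppress=True)
im=cv2.imread('pics/w_cradle.png');hsv=cv2.cvtColor(im,cv2.COLOR_BGR2HSV)
x0,y0,x1,y1=255,125,375,262
m=cv2.inRange(hsv,(3,110,90),(14,255,255));mm=np.zeros_like(m);mm[y0:y1,x0:x1]=m[y0:y1,x0:x1]
n,l,s,c=cv2.connectedComponentsWithStats(mm);big=[i for i in range(1,n) if s[i,4]>150]
K,E=PM('wrist');print(np.abs(E-np.load('w_cradle.npy')).max())
P=[]
for i in sorted(big,key=lambda i:-c[i][1]):
    r=cv2.minAreaRect(np.argwhere(l==i)[:,::-1].astype(np.float32))
    X=cast('wrist',r[0],.048);P.append(X);print(s[i,4],c[i],r,X,'cen@.065',cast('wrist',c[i],.065))
P=np.array(P);d=P[-1]-P[0];print('spacing',np.linalg.norm(np.diff(P,axis=0),axis=1),'yaw',np.degrees(np.arctan2(d[1],d[0])),P.mean(0))
q=np.array([cast('wrist',u,.037) for u in [(263,157),(337,135),(365,228),(293,250)]]);print(q,q.mean(0),[np.linalg.norm(q[i]-q[i-1]) for i in range(4)],np.degrees(np.arctan2(*(q[0]+q[1]-q[2]-q[3])[[1,0]])))
print('tip',cast('wrist',(554,262),.04))
E
```

```text
0.006623631412644201
718 [325.1476 234.1226] ((325.6611022949219, 234.12844848632812), (15.886432647705078, 56.87876510620117), 72.25532531738281) [0.5025 0.2444 0.048 ] cen@.065 [0.5023 0.2491 0.065 ]
802 [315.2332 202.2382] ((315.21893310546875, 202.58648681640625), (16.395288467407227, 57.56731033325195), 72.89727020263672) [0.4973 0.2713 0.048 ] cen@.065 [0.4978 0.2749 0.065 ]
819 [302.862  169.7937] ((303.67041015625, 169.9989013671875), (16.104862213134766, 56.15633773803711), 73.68614959716797) [0.4916 0.2981 0.048 ] cen@.065 [0.4918 0.3002 0.065 ]
spacing [0.0274 0.0274] yaw 101.43843914131843 [0.4971 0.2713 0.048 ]
[[0.4602 0.3112 0.037 ]
 [0.5208 0.3208 0.037 ]
 [0.5356 0.2425 0.037 ]
 [0.4731 0.2309 0.037 ]] [0.4974 0.2764 0.037 ] [np.float64(0.08128257995259991), np.float64(0.06142259656212309), np.float64(0.07963115007621137), np.float64(0.06357743942061707)] 99.92741502510073
tip [0.6915 0.1938 0.04  ]
```

```bash
cat >> h.py <<'E'
def castE(E,uv,z):
    K=PM('wrist')[0];R,t=E[:3,:3],E[:3,3];c=-R.T@t
    d=R.T@np.linalg.solve(K,[uv[0],uv[1],1.]);return c+d*(z-c[2])/d[2]
E
python3 - <<'E'
from h import *
np.set_printoptions(precision=4,suppress=True)
E=np.load('w_cradle.npy');o=sensors.get_obs();print(o['time_s'],o['tool_pos'],o['tool_rot'])
P=np.array([castE(E,u,.05) for u in [(325.66,234.1),(315.2,202.5),(303.7,170)]]);d=P[2]-P[0]
print(P,P.mean(0),np.degrees(np.arctan2(d[1],d[0])))
q=np.array([castE(E,u,.037) for u in [(263,157),(337,135),(365,228),(293,250)]]);print(q.mean(0),np.degrees(np.arctan2(*(q[0]+q[1]-q[2]-q[3])[[1,0]])))
print('tip',castE(E,(554,262),.04))
E
```

```text
1.3 [0.4967 0.2614 0.4   ] [-140.9726   89.6505  121.8747]
[[0.5052 0.241  0.05  ]
 [0.5002 0.2679 0.05  ]
 [0.4947 0.2945 0.05  ]] [0.5    0.2678 0.05  ] 101.05157191998256
[0.5003 0.2725 0.037 ] 99.5579125725758
tip [0.6943 0.1884 0.04  ]
```

carry_out --pt "4.5 -3.0 -1 0" --pt "4.5 -3.0 -1 0" --pt "4.5 -3.0 -1 0" --pt "4.2 -3.0 -1 0" --pt "0 0 0 0" --pt "0 0 0 0" --pt "0 0 0 0"

```text
time_s: 2.0
tool_pos: [0.6614, 0.1568, 0.3571]
tool_rot: [-124.2, 89.1, 140.0]
force: [-0.6, -0.1, -0.4]
grip_width: 0.0401
```

```bash
python3 - <<'E'
from h import *
o=sensors.get_obs();print(o['time_s'],o['tool_pos'],o['tool_rot'],np.round(o['qpos'],1))
K,E=PM('wrist');np.save('w_sp.npy',E);snap('wrist','w_sp');print(abs(PM('wrist')[1]-E).max())
E
```

```text
2.0 [0.66139797 0.15681587 0.35711286] [-124.16575291   89.09765207  139.98817649] [-34.8  24.9  26.3  82.7 -11.8  75.7 -13.3]
0.001232096195361021
```

View pics/w_sp.png

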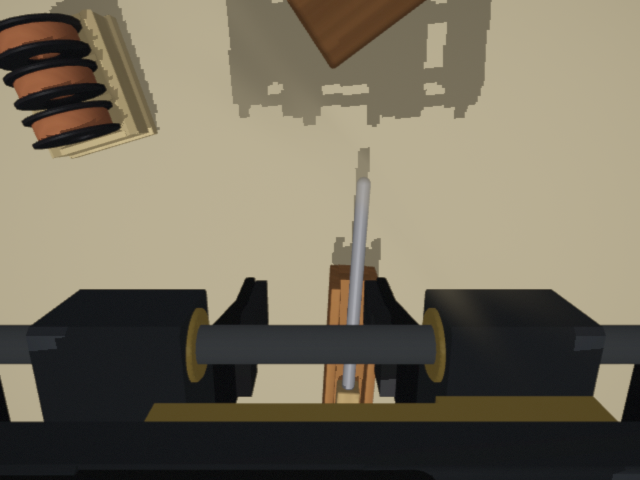

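This view shows the rod from its tip at (364,180) to the handle front at (349,388). The block end sits at about row 265.

```bash
python3 - <<'E'
from h import *
from scipy.spatial.transform import Rotation as Ro
np.set_printoptions(precision=4,suppress=True)
E=np.load('w_sp.npy');o=sensors.get_obs()
im=cv2.imread('pics/w_sp.png');hsv=cv2.cvtColor(im,cv2.COLOR_BGR2HSV)
# rod: low saturation, bright pixels
m=cv2.inRange(hsv,(0,0,100),(179,60,255));m[:178]=0;m[318:]=0;m[:,:330]=0;m[:,380:]=0
n,l,s,c=cv2.connectedComponentsWithStats(m);i=1+np.argmax(s[1:,4]);p=np.argwhere(l==i)[:,::-1].astype(np.float32);print(s[i])
v=cv2.fitLine(p,cv2.DIST_HUBER,0,.01,.01).ravel();print(v)
f=lambda r:(v[2]+v[0]/v[1]*(r-v[3]),r)
A=castE(E,f(p[:,1].min()),.04);B=castE(E,f(388),.04);C=castE(E,f(310),.04)
d=A-C;d/=np.linalg.norm(d);print('tip',A,'hfront',B,np.linalg.norm(A-B),'dir',d,np.degrees(np.arctan2(d[1],d[0])))
print('block end',castE(E,f(265),.054), 'origin', A-.085*d,'handle',A-.205*d)
R=Ro.from_euler('xyz',o['tool_rot'],degrees=True).as_matrix();print(R,o['tool_pos'],'jaw',np.degrees(np.arctan2(R[1,1],R[0,1])))
# grasp pt
print('gp',o['tool_pos']+R[:,0]*.1635)
E
```

```text
[ 330  178   50  140 4858]
[  0.0001  -1.     354.9958 240.6011]
tip [0.6894 0.1897 0.04  ] hfront [0.6761 0.0207 0.04  ] 0.16954817685904056 dir [0.078 0.997 0.   ] 85.52827740466797
block end [0.6836 0.1304 0.054 ] origin [0.6827 0.105  0.04  ] handle [ 0.6734 -0.0147  0.04  ]
[[-0.012   0.9948 -0.1006]
 [ 0.0111 -0.1005 -0.9949]
 [-0.9999 -0.0131 -0.0098]] [0.6611 0.1577 0.3573] jaw -5.769280562356743
gp [0.6591 0.1596 0.1939]
```

```bash
python3 - <<'E'
from h import *
np.set_printoptions(precision=4,suppress=True)
E=np.load('w_sp.npy')
im=cv2.imread('pics/w_sp.png');lab=cv2.cvtColor(im,cv2.COLOR_BGR2LAB)
m=((lab[:,:,2]<130)&(lab[:,:,0]>90)).astype(np.uint8)*255;m[:172]=0;m[325:]=0;m[:,:335]=0;m[:,:][:,376:]=0
n,l,s,c=cv2.connectedComponentsWithStats(m);i=1+np.argmax(s[1:,4]);p=np.argwhere(l==i)[:,::-1].astype(np.float32);print(s[i])
v=cv2.fitLine(p,cv2.DIST_HUBER,0,.01,.01).ravel();print(v)
f=lambda r:(v[2]+v[0]/v[1]*(r-v[3]),r);print(f(180),f(388))
A=castE(E,f(s[i][1]),.04);B=castE(E,f(388),.04)
d=A-B;print('tip',A,'hfront',B,np.linalg.norm(d));d/=np.linalg.norm(d);print('dir',d,np.degrees(np.arctan2(d[1],d[0])))
print('block end',castE(E,f(265),.054), 'origin', A-.085*d,'handle',A-.205*d,'x=+30',A-.055*d)
E
```

```text
[ 347  192   20  133 1518]
[  0.0716  -0.9974 357.0152 261.4904]
(np.float32(362.86765), 180) (np.float32(347.9296), 388)
tip [0.6935 0.1793 0.04  ] hfront [0.6705 0.0212 0.04  ] 0.15979526072171427
dir [0.1442 0.9896 0.    ] 81.71026470893193
block end [0.6849 0.1303 0.054 ] origin [0.6813 0.0952 0.04  ] handle [ 0.664  -0.0235  0.04  ] x=+30 [0.6856 0.1249 0.04  ]
```

carry_out --pt "1.3 -1.6 -2.5 -0.044" --pt "1.3 -1.5 -2.5 0" --pt "0 0 -3 0" --pt "0 0 -2.5 0" --pt "0 0 0 0" --pt "0 0 0 0"

```text
time_s: 2.65
tool_pos: [0.6831, 0.1389, 0.2561]
tool_rot: [-159.4, 88.6, 103.3]
force: [-0.3, 0.7, 0.5]
grip_width: 0.0399
```

```bash
cat >> h.py <<'E'
from scipy.spatial.transform import Rotation as Ro
np.set_printoptions(precision=4,suppress=True)
def st():
    o=sensors.get_obs();R=Ro.from_euler('xyz',o['tool_rot'],degrees=True).as_matrix()
    print('t',round(o['time_s'],2),'tcp',np.array(o['tool_pos']),'x',R[:,0],'jaw',round(np.degrees(np.arctan2(R[1,1],R[0,1])),2),'gp',o['tool_pos']+R[:,0]*.1635,'pt10',o['tool_pos']+R[:,0]*.1735,'F',np.array(o['force']),'w',round(o['grip_width'],4),'v',np.round(np.abs(o['joint_velocities']).max(),2))
E
python3 -c "
from h import *
st()"
```

```text
t 2.65 tcp [0.6831 0.1389 0.2561] x [-0.0056  0.0235 -0.9997] jaw -7.3 gp [0.6822 0.1427 0.0926] pt10 [0.6822 0.1429 0.0826] F [-0.2995  0.7403  0.4958] w 0.0399 v 1.41
```

carry_out --pt "0.15 -0.7 -0.5 -0.02" --pt "0.15 -0.7 -0.8 0" --pt "0 0 -1.0 0" --pt "0 0 -1.0 0" --pt "0 0 -0.8 0"

```text
time_s: 3.15
tool_pos: [0.6877, 0.1255, 0.2194]
tool_rot: [178.3, 88.4, 79.9]
force: [0.6, 0.9, -0.6]
grip_width: 0.0399
```

```bash
python3 -c "
from h import *
st()"
```

```text
t 3.15 tcp [0.6877 0.1255 0.2194] x [ 0.0049  0.0275 -0.9996] jaw -8.4 gp [0.6885 0.13   0.0559] pt10 [0.6885 0.1302 0.0459] F [ 0.5639  0.9423 -0.5761] w 0.0399 v 8.02
```

carry_out --pt "-0.2 0 -0.6 0" --pt "0 0 0 0" --pt "0 0 0 0"

```text
time_s: 3.45
tool_pos: [0.6847, 0.1255, 0.2102]
tool_rot: [-174.1, 88.5, 87.5]
force: [-0.4, 0.3, -0.5]
grip_width: 0.0401
```

carry_out --pt "0 0 0 0" --pt "0 0 0 0" --pt "0 0 0 0" --pt "0 0 0 0" --pt "0 0 0 0" --pt "0 0 0 0" --hand 0 --force 60

```text
time_s: 4.05
tool_pos: [0.6852, 0.1259, 0.2116]
tool_rot: [-178.6, 88.4, 83.1]
force: [-0.1, -0.7, -0.4]
grip_width: 0.008
```

```bash
python3 -c "
from h import *
st()"
```

```text
t 4.05 tcp [0.6852 0.1259 0.2116] x [ 0.0033  0.0274 -0.9996] jaw -8.37 gp [0.6858 0.1304 0.0482] pt10 [0.6858 0.1307 0.0382] F [-0.059  -0.6649 -0.445 ] w 0.008 v 0.11
```

carry_out --pt "0 0 0.5 0" --pt "0 0 0.8 0" --pt "0 0 1.2 0" --pt "0 0 1.5 0" --pt "0 0 1.5 0" --pt "0 0 1.5 0" --pt "0 0 1.5 0" --pt "0 0 1.2 0" --pt "0 0 0.6 0" --pt "0 0 0 0"

```text
time_s: 5.05
tool_pos: [0.6854, 0.1257, 0.3271]
tool_rot: [173.0, 88.3, 74.6]
force: [-0.2, 0.5, -0.7]
grip_width: 0.0083
```

```bash
python3 -c "
from h import *
st()
a=snap('scene','s1');b=snap('side','d1')
cv2.imwrite('pics/m2.png',np.hstack([cv2.resize(a[200:340,270:450],None,fx=2.2,fy=2.2),cv2.resize(b[160:300,180:360],None,fx=2.2,fy=2.2)]))"
```

```text
t 5.05 tcp [0.6854 0.1257 0.3271] x [ 0.008   0.029  -0.9995] jaw -8.4 gp [0.6867 0.1304 0.1637] pt10 [0.6868 0.1307 0.1537] F [-0.1805  0.5394 -0.7044] w 0.0083 v 0.25
```

View pics/m2.png

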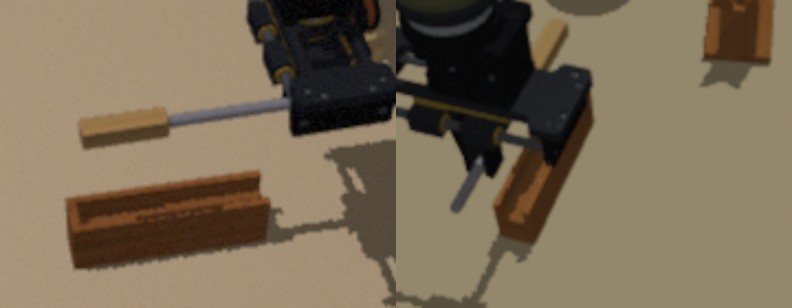

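The spindle is out of the block and level, with its handle at about (125,127) in the left crop.

carry_out --pt "-1.9 -1.3 0 0" --pt "-1.9 -1.3 0 0" --pt "-1.9 -1.3 0 0" --pt "-1.9 -1.3 0 0" --pt "-1.9 -1.3 0 0" --pt "-1.5 -1.0 -0.5 0" --pt "0 0 -2 0" --pt "0 0 -2.5 0" --pt "0 0 -2.5 0" --pt "0 0 -2 0" --pt "0 0 -1 0" --pt "0 0 0 0"

```text
time_s: 6.35
tool_pos: [0.5651, 0.048, 0.2054]
tool_rot: [-144.1, 88.4, 117.5]
force: [-1.0, 0.4, -0.4]
grip_width: 0.0086
```

```bash
python3 -c "
from h import *
st()"
```

```text
t 6.35 tcp [0.5651 0.048  0.2054] x [-0.0127  0.0243 -0.9996] jaw -8.38 gp [0.563  0.0519 0.0419] pt10 [0.5629 0.0522 0.032 ] F [-0.9709  0.3623 -0.3988] w 0.0086 v 0.24
```

carry_out --pt "0 0 -1 0" --pt "0 0 -0.7 0" --pt "0 0 -0.5 0" --pt "0 0 -0.2 0" --pt "0 0 0 0"

```text
time_s: 6.85
tool_pos: [0.5667, 0.048, 0.1832]
tool_rot: [-151.2, 88.4, 110.5]
force: [-0.6, -0.4, -0.0]
grip_width: 0.0083
```

```bash
python3 -c "
from h import *
st()"
```

```text
t 6.85 tcp [0.5667 0.048  0.1832] x [-0.0096  0.0257 -0.9996] jaw -8.36 gp [0.5651 0.0522 0.0198] pt10 [0.565  0.0525 0.0098] F [-0.6365 -0.4363 -0.0353] w 0.0083 v 0.45
```

carry_out --pt "0 0 0 0" --pt "0 0 0 0" --pt "0 0 0 0" --pt "0 0 0 0" --hand 3.0

```text
time_s: 7.25
tool_pos: [0.5675, 0.0481, 0.1842]
tool_rot: [-157.4, 88.5, 104.2]
force: [-0.2, 0.2, 0.8]
grip_width: 0.0278
```

carry_out --pt "0 0 1.5 0" --pt "0 0 3 0" --pt "0 0 4 0" --pt "0 -3 4 0" --pt "0 -4 3 0" --pt "0 -4 1 0" --pt "-1 -4 1 0" --pt "-1 -3 0 0" --pt "0 0 0 0" --pt "0 0 0 0" --pt "0 0 0 0" --hand 4.5

```text
time_s: 8.35
tool_pos: [0.5433, -0.1385, 0.3778]
tool_rot: [178.1, 88.5, 79.8]
force: [-0.2, 0.6, -0.1]
grip_width: 0.0451
```

```bash
python3 -c "
from h import *
st()
K,E=PM('wrist');np.save('w_h.npy',E);snap('wrist','w_h');print(abs(PM('wrist')[1]-E).max())"
```

```text
t 8.35 tcp [ 0.5433 -0.1385  0.3778] x [ 0.0045  0.025  -0.9997] jaw -8.27 gp [ 0.5441 -0.1344  0.2144] pt10 [ 0.5441 -0.1341  0.2044] F [-0.2455  0.569  -0.0737] w 0.0451 v 0.75
0.0009827257606327688
```

View pics/w_h.png

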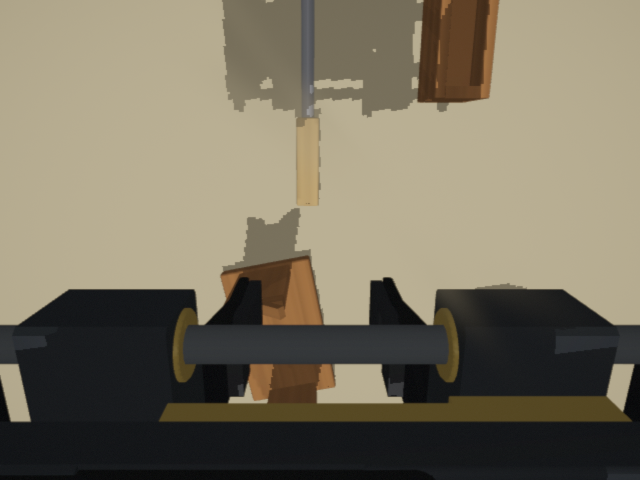

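The handle spans (308,118) to (307,205), with the rod running up the image. The stand base corners are near (222,273), (308,257), (335,385) and (255,398).

```bash
python3 -c "
from h import *
E=np.load('w_h.npy');c=lambda u,z:castE(E,u,z)
im=cv2.imread('pics/w_h.png');
for r in (10,50,90): 
    L=cv2.cvtColor(im,cv2.COLOR_BGR2LAB)[r,290:330]; print(r,[int(v) for v in L[:,2]])
hsv=cv2.cvtColor(im,cv2.COLOR_BGR2HSV);m=cv2.inRange(hsv,(8,85,120),(28,255,255));m[:105]=0;m[215:]=0;m[:,:285]=0;m[:,330:]=0
p=np.argwhere(m)[:,::-1].astype(np.float32);print(len(p),cv2.minAreaRect(p))
f,b=c((309,118),.018),c((307.5,205),.018);print('front',f,'back',b,np.linalg.norm(f-b),(f+b)/2)
r1=c((307.5,8),.0065);r0=c((308.3,110),.0085);d=r1-r0;print(r1,r0,'yaw',np.degrees(np.arctan2(d[1],d[0])))
q=np.array([c(u,.012) for u in [(222,273),(308,257),(335,385),(255,398)]]);print(q,q.mean(0),[np.linalg.norm(q[i]-q[i-1]) for i in range(4)])
for a,b in ((3,0),(2,1)): d=q[b]-q[a];print(np.degrees(np.arctan2(d[1],d[0])))
d=q[1]-q[0];print(np.degrees(np.arctan2(d[1],d[0]))+90)
"
```

```text
10 [140, 140, 140, 140, 140, 140, 140, 140, 140, 140, 139, 132, 127, 126, 126, 126, 125, 126, 126, 126, 126, 126, 127, 129, 135, 140, 140, 140, 140, 140, 140, 141, 140, 140, 140, 140, 140, 140, 140, 140]
50 [140, 140, 140, 140, 140, 140, 140, 140, 140, 141, 139, 133, 127, 126, 126, 125, 126, 126, 126, 126, 126, 126, 126, 129, 136, 140, 140, 140, 140, 140, 140, 140, 141, 140, 140, 140, 140, 140, 140, 140]
90 [141, 141, 141, 141, 141, 141, 141, 141, 141, 141, 141, 137, 133, 131, 131, 130, 130, 130, 129, 129, 127, 127, 127, 130, 137, 140, 141, 140, 140, 140, 141, 140, 140, 141, 141, 140, 141, 140, 140, 141]
1871 ((307.5, 161.5), (87.0, 21.0), 90.0)
front [ 0.5515 -0.0565  0.018 ] back [ 0.5401 -0.1241  0.018 ] 0.06856137097391292 [ 0.5458 -0.0903  0.018 ]
[0.5622 0.0232 0.0065] [ 0.5518 -0.0502  0.0085] yaw 81.93127271593934
[[ 0.4576 -0.1735  0.012 ]
 [ 0.5335 -0.17    0.012 ]
 [ 0.5398 -0.2972  0.012 ]
 [ 0.4635 -0.2999  0.012 ]] [ 0.4986 -0.2352  0.012 ] [np.float64(0.12654075179171112), np.float64(0.07602668284120591), np.float64(0.1272904550286673), np.float64(0.07634198298708683)]
92.70035232952159
92.84033606621134
92.65198960070529
```

carry_out --pt "0.1 1.5 -2 0" --pt "0.1 2.0 -3 0" --pt "0.1 1.6 -3 0" --pt "0 0 -3 0" --pt "0 0 -3 0" --pt "0 0 -2 0" --pt "0 0 0 0" --pt "0 0 0 0"

```text
time_s: 9.2
tool_pos: [0.5483, -0.0716, 0.212]
tool_rot: [179.9, 88.3, 82.9]
force: [0.0, -1.0, 1.4]
grip_width: 0.0453
```

```bash
python3 -c "
from h import *
st()"
```

```text
t 9.2 tcp [ 0.5483 -0.0716  0.212 ] x [ 0.0036  0.0288 -0.9996] jaw -7.06 gp [ 0.5489 -0.0669  0.0486] pt10 [ 0.549  -0.0666  0.0386] F [ 0.0252 -1.0273  1.3956] w 0.0453 v 1.02
```

carry_out --pt "-0.1 -0.8 -0.5 -0.01" --pt "-0.1 -0.7 -0.7 -0.01" --pt "0 0 -0.8 0" --pt "0 0 -0.6 0" --pt "0 0 0 0" --pt "0 0 0 0"

```text
time_s: 9.8
tool_pos: [0.548, -0.0881, 0.1877]
tool_rot: [168.2, 88.2, 69.9]
force: [-0.2, -0.8, 0.5]
grip_width: 0.0449
```

```bash
python3 -c "
from h import *
st()"
```

```text
t 9.8 tcp [ 0.548  -0.0881  0.1877] x [ 0.0106  0.029  -0.9995] jaw -8.3 gp [ 0.5497 -0.0834  0.0242] pt10 [ 0.5498 -0.0831  0.0143] F [-0.1841 -0.7656  0.5441] w 0.0449 v 0.4
```

carry_out --pt "-0.25 0 -0.2 0" --pt "0 0 -0.2 0" --pt "0 0 0 0" --pt "0 0 0 0"

```text
time_s: 10.2
tool_pos: [0.5455, -0.0878, 0.1838]
tool_rot: [167.0, 88.2, 68.7]
force: [-0.2, -0.4, 0.5]
grip_width: 0.0449
```

carry_out --pt "0 0 0 0" --pt "0 0 0 0" --pt "0 0 0 0" --pt "0 0 0 0" --pt "0 0 0 0" --pt "0 0 0 0" --hand 0 --force 60

```text
time_s: 10.8
tool_pos: [0.5457, -0.0877, 0.1841]
tool_rot: [166.4, 88.2, 68.2]
force: [-0.4, 0.4, 0.4]
grip_width: 0.0179
```

```bash
python3 -c "
from h import *
st()"
```

```text
t 10.8 tcp [ 0.5457 -0.0877  0.1841] x [ 0.0118  0.0295 -0.9995] jaw -8.26 gp [ 0.5476 -0.0829  0.0207] pt10 [ 0.5477 -0.0826  0.0107] F [-0.3666  0.4048  0.4077] w 0.0179 v 0.15
```

```bash
cat >> h.py <<'E'
def tool():
    o=sensors.get_obs();T=np.eye(4);T[:3,:3]=Ro.from_euler('xyz',o['tool_rot'],degrees=True).as_matrix();T[:3,3]=o['tool_pos'];return T
def savegrip(h,t): # world handle, tip now -> tool frame
    Ti=np.linalg.inv(tool());np.save('grip.npy',np.array([(Ti@np.r_[p,1])[:3] for p in (h,t)]))
def spindle():
    T=tool();h,t=[(T@np.r_[p,1])[:3] for p in np.load('grip.npy')];return h,t
def report(c,yaw):
    st();h,t=spindle();d=t-h;u=np.array([np.cos(np.radians(yaw)),np.sin(np.radians(yaw))]);n=np.array([-u[1],u[0]])
    print('handle',h,'tip',t,'yaw',np.degrees(np.arctan2(d[1],d[0])))
    for k,p in (('handle',h),('tip',t)): print(k,'along',(p[:2]-c)@u,'lateral(left+)',(p[:2]-c)@n)
CR=(np.array([.500,.270]),100.5); STD=(np.array([.4985,-.235]),92.7)
E
python3 -c "
from h import *
d=np.array([np.cos(np.radians(81.85)),np.sin(np.radians(81.85))]);h=np.array([.5458,-.0903])
savegrip(np.r_[h,.009],np.r_[h+.205*d,.005]);report(*CR)"
```

```text
t 10.8 tcp [ 0.5457 -0.0877  0.1841] x [ 0.0118  0.0295 -0.9995] jaw -8.26 gp [ 0.5476 -0.0829  0.0207] pt10 [ 0.5477 -0.0826  0.0107] F [-0.3666  0.4048  0.4077] w 0.0179 v 0.15
handle [ 0.5458 -0.0903  0.009 ] tip [0.5749 0.1126 0.005 ] yaw 81.84999999999997
handle along -0.36261313026283315 lateral(left+) 0.020626385068391897
tip along -0.16837774080853352 lateral(left+) -0.0449298006316358
```

carry_out --pt "0 0 0.5 0" --pt "0 -0.3 1.0 0.04" --pt "0 -0.5 1.2 0.06" --pt "0 -0.5 1.0 0.06" --pt "0 -0.5 0.5 0.06" --pt "0 0 0 0.05" --pt "0 0 0 0.04" --pt "0 0 0 0" --pt "0 0 0 0"

```text
time_s: 11.7
tool_pos: [0.5452, -0.1067, 0.2296]
tool_rot: [165.5, 88.3, 85.6]
force: [0.7, 0.6, -1.5]
grip_width: 0.0173
```

```bash
python3 -c "
from h import *
report(*CR)"
```

```text
t 11.7 tcp [ 0.5452 -0.1067  0.2296] x [ 0.0023  0.0299 -0.9995] jaw 10.14 gp [ 0.5456 -0.1018  0.0662] pt10 [ 0.5456 -0.1015  0.0562] F [ 0.7116  0.5682 -1.542 ] w 0.0173 v 0.21
handle [ 0.5463 -0.1094  0.0545] tip [0.5098 0.0923 0.0501] yaw 100.24600932987538
handle along -0.3815160903557706 lateral(left+) 0.02366394118154671
tip along -0.17652569283797617 lateral(left+) 0.02275521823665326
```

carry_out --pt "0.8 1.0 -0.1 0" --pt "0.8 1.6 -0.1 0" --pt "0.4 2.0 -0.1 0" --pt "-0.3 2.0 0 0" --pt "-0.4 2.0 0 0" --pt "-0.4 1.6 0 0" --pt "-0.2 1.0 0 0" --pt "0 0 0 0" --pt "0 0 0 0"

```text
time_s: 12.6
tool_pos: [0.5554, 0.0158, 0.2257]
tool_rot: [163.3, 88.2, 83.3]
force: [-0.6, -0.7, -0.8]
grip_width: 0.018
```

```bash
python3 -c "
from h import *
report(*CR)
h,t=spindle();print(proj('scene',t),proj('side',t))
a=snap('scene','s2');b=snap('side','d2')
cv2.imwrite('pics/m3.png',np.hstack([cv2.resize(a[175:265,365:465],None,fx=4,fy=4),cv2.resize(b[260:350+20,260:360],None,fx=4,fy=4)[:360]]))"
```

```text
t 12.6 tcp [0.5554 0.0158 0.2257] x [ 0.0036  0.0305 -0.9995] jaw 10.04 gp [0.556  0.0208 0.0623] pt10 [0.556  0.0211 0.0523] F [-0.6267 -0.659  -0.8385] w 0.018 v 0.48
handle [0.5566 0.0132 0.0506] tip [0.5205 0.215  0.0463] yaw 100.1461492926509
handle along -0.26284352063178373 lateral(left+) -0.008857852211261424
tip along -0.05785354223438454 lateral(left+) -0.01012385769523334
[402.6607 219.8453] [298.0042 308.8409]
```

View pics/m3.png

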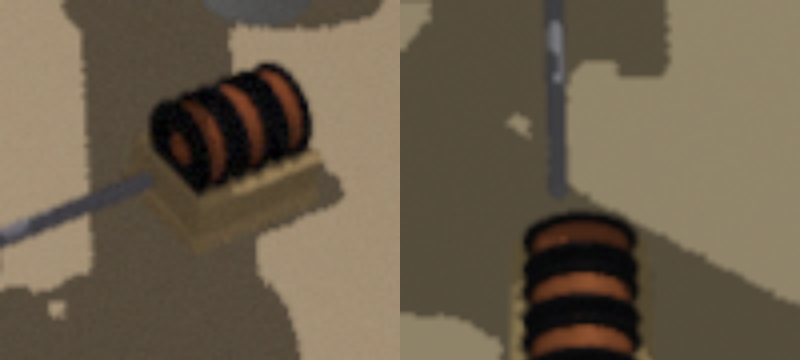

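The scene crop shows the tip at about (403,220), and the side crop has it at about (299.5,309). My model predicted (402.7,219.8) and (298,308.8). The nearest bore appears at scene (410,212.5), and the spool1 silhouette in the side view is centred on column 305.6.

```bash
python3 -c "
from h import *
c,y=CR;u=np.array([np.cos(np.radians(y)),np.sin(np.radians(y))])
p=lambda s,z:np.r_[c+s*u,z]
print('face bore scene',proj('scene',p(-.035,.048)))
for s in (-.026,0,.026): print('spool axis side',proj('side',p(s,.048)),proj('side',p(s,.076)),'scene',proj('scene',p(s,.076)))
b=cv2.imread('pics/d2.png')
hsv=cv2.cvtColor(b,cv2.COLOR_BGR2HSV);m=cv2.inRange(hsv,(3,110,60),(16,255,255));m[:310]=0;m[365:]=0;m[:,:285]=0;m[:,330:]=0
n,l,s,cc=cv2.connectedComponentsWithStats(m);print(s,cc)
print(tri((403.2,220.2),(299.5,308.7)))
a=cv2.imread('pics/scene0.png');hsv=cv2.cvtColor(a,cv2.COLOR_BGR2HSV);m=cv2.inRange(hsv,(3,110,60),(16,255,255));m[:190]=0;m[225:]=0;m[:,:400]=0;m[:,445:]=0
n,l,s,cc=cv2.connectedComponentsWithStats(m);print(s,cc)
print('axis pts by side', [cast('side',q,.07) for q in ((305.3,320),(305,337))])
"
```

```text
face bore scene [408.5984 212.9693]
spool axis side [303.5329 322.9093] [303.3189 315.8971] scene [413.4314 201.999 ]
spool axis side [303.8727 335.4149] [303.6635 328.5978] scene [423.1584 198.0736]
spool axis side [304.226  348.4233] [304.0222 341.8231] scene [432.7378 194.2079]
[[     0      0    640    480 306874]
 [   294    316     22      6     76]
 [   294    328     23      7    112]
 [   294    341     24      8    124]
 [   302    352      8      2     14]] [[319.5154 239.3996]
 [303.9737 318.3553]
 [304.9821 331.0089]
 [305.5323 344.2177]
 [305.5    352.5714]]
[0.5193 0.2155 0.0451]
[[     0      0    640    480 306997]
 [   430    193     10     16     56]
 [   420    196     10     17     63]
 [   411    200     10     17     62]
 [   408    210      4      6     17]
 [   404    219      1      1      1]
 [   438    220      2      2      2]
 [   432    222      1      1      1]
 [   431    224      1      1      1]] [[319.4306 239.5231]
 [435.8929 199.5536]
 [425.7937 202.746 ]
 [416.4516 207.2742]
 [409.5882 212.6471]
 [404.     219.    ]
 [438.5    220.5   ]
 [432.     222.    ]
 [431.     224.    ]]
axis pts by side [array([0.5003, 0.2492, 0.07  ]), array([0.4955, 0.2833, 0.07  ])]
```

carry_out --pt "-0.5 -0.1 0 0.003" --pt "-0.45 -0.1 0.05 0.003" --pt "0 0 0 0" --pt "0 0 0 0"

```text
time_s: 13.1
tool_pos: [0.5451, 0.0099, 0.2263]
tool_rot: [163.0, 88.3, 83.1]
force: [0.0, 0.0, -1.7]
grip_width: 0.0174
```

```bash
python3 -c "
from h import *
report(*CR)"
```

```text
t 13.1 tcp [0.5451 0.0099 0.2263] x [ 0.0036  0.0295 -0.9996] jaw 10.06 gp [0.5456 0.0147 0.0629] pt10 [0.5457 0.015  0.0529] F [ 0.0419  0.0291 -1.6757] w 0.0174 v 0.43
handle [0.5463 0.007  0.0512] tip [0.5101 0.2088 0.0467] yaw 100.16400059683365
handle along -0.26698584221503874 lateral(left+) 0.0023995726980542724
tip along -0.06199994000453214 lateral(left+) 0.0011974609380894926
```

carry_out --pt "-0.15 1.0 0 0.005" --pt "-0.2 1.4 0 0.005" --pt "-0.2 1.4 0 0" --pt "-0.1 1.0 0 0" --pt "0 0 0 0" --pt "0 0 0 0"

```text
time_s: 13.7
tool_pos: [0.5378, 0.0638, 0.2265]
tool_rot: [162.6, 88.2, 83.4]
force: [-0.8, 0.1, -0.5]
grip_width: 0.0173
```

```bash
python3 -c "
from h import *
report(*CR)"
```

```text
t 13.7 tcp [0.5378 0.0638 0.2265] x [ 0.0035  0.0307 -0.9995] jaw 10.84 gp [0.5383 0.0689 0.0631] pt10 [0.5384 0.0692 0.0531] F [-0.7931  0.1387 -0.4547] w 0.0173 v 0.88
handle [0.5391 0.0612 0.0514] tip [0.5002 0.2625 0.0471] yaw 100.947766578334
handle along -0.21239656676642918 lateral(left+) -0.0003956160986241865
tip along -0.007408530484156549 lateral(left+) 0.0012063982388037591
```

carry_out --pt "-0.2 1.2 0 -0.003" --pt "-0.25 1.5 0 0" --pt "-0.25 1.5 0 0" --pt "-0.25 1.5 0 0" --pt "-0.25 1.5 0 0" --pt "-0.2 1.2 0 0" --pt "0 0 0 0" --pt "0 0 0 0"

```text
time_s: 14.5
tool_pos: [0.5227, 0.1518, 0.2265]
tool_rot: [162.3, 88.3, 82.7]
force: [0.5, 0.3, -1.4]
grip_width: 0.0177
```

```bash
python3 -c "
from h import *
report(*CR)
h,t=spindle();print(proj('scene',t),proj('side',t))
a=snap('scene','s3');b=snap('side','d3')
cv2.imwrite('pics/m4.png',np.hstack([cv2.resize(a[170:260,375:475],None,fx=4,fy=4),cv2.resize(b[290:380,255:355],None,fx=4,fy=4)]))"
```

```text
t 14.5 tcp [0.5227 0.1518 0.2265] x [ 0.0039  0.0301 -0.9995] jaw 10.36 gp [0.5234 0.1567 0.0631] pt10 [0.5234 0.157  0.0531] F [ 0.5187  0.3365 -1.353 ] w 0.0177 v 0.59
handle [0.5241 0.1491 0.0514] tip [0.4868 0.3507 0.047 ] yaw 100.46340234151667
handle along -0.1232887226920934 lateral(left+) -0.001623906896100234
tip along 0.08170320951310513 lateral(left+) -0.0017548454366131034
[451.1323 196.4475] [304.0475 378.3784]
```

View pics/m4.png

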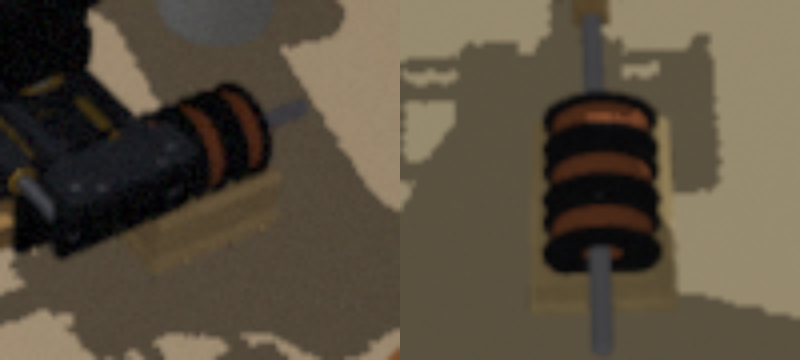

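The rod is through all three bores, and its tip sticks out at the far end in both crops. I'll advance a little more, then lift slowly.

carry_out --pt "-0.25 0.7 0 0" --pt "-0.2 0.5 0 0" --pt "0 0 0.2 0" --pt "0 0 0.3 0" --pt "0 0 0.4 0" --pt "0 0 0.4 0" --pt "0 0 0.4 0" --pt "0 0 0.5 0" --pt "0 0 0.4 0" --pt "0 0 0 0"

```text
time_s: 15.6
tool_pos: [0.5182, 0.1615, 0.2546]
tool_rot: [162.9, 88.4, 83.0]
force: [0.3, 0.1, -2.0]
grip_width: 0.0176
```

```bash
python3 -c "
from h import *
report(*CR)
h,t=spindle();print('pred tip',proj('scene',t),proj('side',t))
a=snap('scene','s4');b=snap('side','d4')
cv2.imwrite('pics/m5.png',np.hstack([cv2.resize(a[155:245,375:475],None,fx=4,fy=4),cv2.resize(b[290:380,255:355],None,fx=4,fy=4)]))"
```

```text
t 15.6 tcp [0.5182 0.1615 0.2546] x [ 0.0035  0.0285 -0.9996] jaw 10.08 gp [0.5188 0.1662 0.0912] pt10 [0.5188 0.1665 0.0812] F [ 0.2702  0.0804 -2.0175] w 0.0176 v 0.31
handle [0.5195 0.1585 0.0795] tip [0.4832 0.3603 0.0748] yaw 100.18153256092775
handle along -0.11316575695082089 lateral(left+) 0.0011915771696165652
tip along 0.09181636106607519 lateral(left+) 5.2212228344804905e-05
pred tip [456.2432 185.075 ] [305.039  378.1341]
```

View pics/m5.png

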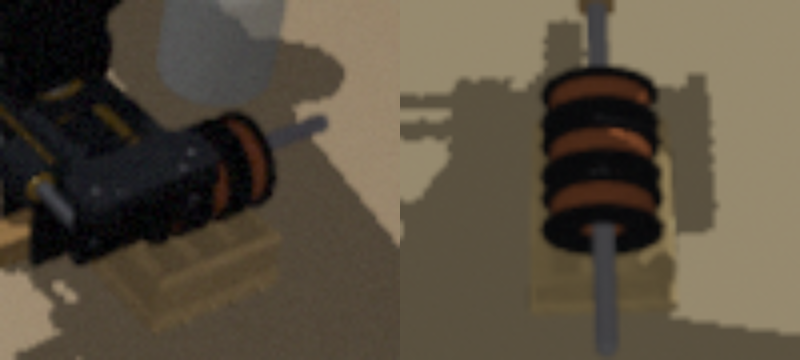

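All three spools are off the cradle. The tip is at scene (456.7,184.5) against a predicted (456.2,185.1), so nothing drooped in the grip.

carry_out --pt "0 0 0.8 0" --pt "0 0 1.2 0" --pt "0 0 1.4 0" --pt "0 0 1.4 0" --pt "0 0 1.4 0" --pt "0 0 1.2 0" --pt "0 0 0.8 0" --pt "0 -0.5 0.4 0" --pt "0 -1 0 0" --pt "0 -1.5 0 0" --pt "0 -1.8 0 0" --pt "0 -1.8 0 0"

```text
time_s: 16.9
tool_pos: [0.5169, 0.0919, 0.3479]
tool_rot: [164.5, 88.4, 84.8]
force: [0.2, 0.5, -1.8]
grip_width: 0.0175
```

carry_out --pt "0 -1.8 0 -0.012" --pt "0 -1.8 0 -0.012" --pt "0 -1.8 0 -0.012" --pt "0 -1.8 0 -0.012" --pt "0 -1.8 0 -0.012" --pt "0 -1.8 0 -0.012" --pt "0 -1.8 0 -0.012" --pt "0 -1.8 0 -0.012" --pt "0 -1.8 0 -0.012" --pt "0 -1.5 0 -0.012" --pt "0 -1.0 0 0" --pt "0 -0.5 0 0"

```text
time_s: 18.1
tool_pos: [0.5153, -0.1223, 0.3465]
tool_rot: [168.1, 88.5, 80.4]
force: [0.5, 0.8, -0.7]
grip_width: 0.0173
```

```bash
python3 -c "
from h import *
report(*STD)"
```

```text
t 18.1 tcp [ 0.5153 -0.1223  0.3465] x [ 0.0042  0.0252 -0.9997] jaw 2.33 gp [ 0.516  -0.1182  0.183 ] pt10 [ 0.5161 -0.1179  0.173 ] F [ 0.5391  0.7874 -0.6584] w 0.0173 v 6.86
handle [ 0.5156 -0.1259  0.1714] tip [0.5069 0.0789 0.1661] yaw 92.44178709486604
handle along 0.10819508494799059 lateral(left+) -0.02224377503591613
tip along 0.3131659257233906 lateral(left+) -0.023167516278769458
```

carry_out --pt "0 -1 0 0" --pt "-0.1 -1.6 0 0" --pt "-0.15 -1.9 0 0" --pt "-0.15 -2 0 0" --pt "-0.15 -2 0 0" --pt "-0.15 -2 0 0" --pt "-0.15 -2 0 0" --pt "-0.15 -2 0 0" --pt "-0.1 -1.8 0 0" --pt "-0.1 -1.3 0 0" --pt "0 -0.7 0 0" --pt "0 0 0 0"

```text
time_s: 19.3
tool_pos: [0.5053, -0.3096, 0.3456]
tool_rot: [167.3, 88.4, 80.6]
force: [0.5, 0.0, -2.9]
grip_width: 0.0175
```

```bash
python3 -c "
from h import *
report(*STD)"
```

```text
t 19.3 tcp [ 0.5053 -0.3096  0.3456] x [ 0.0045  0.0272 -0.9996] jaw 3.25 gp [ 0.506  -0.3052  0.1821] pt10 [ 0.5061 -0.3049  0.1722] F [ 0.5056  0.0173 -2.9057] w 0.0175 v 0.65
handle [ 0.5057 -0.3129  0.1705] tip [ 0.4937 -0.1083  0.1657] yaw 93.35313704433827
handle along -0.07814971531643435 lateral(left+) -0.003541215268516051
tip along 0.12681945488379268 lateral(left+) -0.001204590159266174
```

carry_out --pt "0 -1 0 -0.006" --pt "-0.05 -1.2 0 -0.006" --pt "0 -0.8 0 0" --pt "0 0 0 0" --pt "0 0 0 0"

```text
time_s: 19.8
tool_pos: [0.5059, -0.3401, 0.3452]
tool_rot: [167.6, 88.3, 80.4]
force: [0.0, 0.3, -2.1]
grip_width: 0.0177
```

```bash
python3 -c "
from h import *
report(*STD)
h,t=spindle();d=(t-h)/np.linalg.norm(t-h)
print('pred tip',proj('scene',t),proj('side',t))
c,y=STD;u=np.array([np.cos(np.radians(y)),np.sin(np.radians(y)),0])
for s in (.063,-.063): print('notch',proj('scene',np.r_[c,.085]+s*u),proj('side',np.r_[c,.085]+s*u))
for k in (.045,.17): print('rod at upright',proj('scene',h+k*d),proj('side',h+k*d))
a=snap('scene','s5');b=snap('side','d5')
cv2.imwrite('pics/m6.png',np.hstack([cv2.resize(a[195:305,140:250],None,fx=3.6,fy=3.6),cv2.resize(b[80:190,285:395],None,fx=3.6,fy=3.6)]))"
```

```text
t 19.8 tcp [ 0.5059 -0.3401  0.3452] x [ 0.0049  0.0286 -0.9996] jaw 2.71 gp [ 0.5067 -0.3354  0.1818] pt10 [ 0.5068 -0.3351  0.1718] F [ 0.0378  0.3128 -2.1304] w 0.0177 v 0.58
handle [ 0.5063 -0.3431  0.1701] tip [ 0.4963 -0.1383  0.1656] yaw 92.81931454226587
handle along -0.10830261533982438 lateral(left+) -0.002747238950215052
tip along 0.0966862174428236 lateral(left+) -0.0023203631084791057
pred tip [233.0714 207.6234] [333.3087 146.6684]
notch [221.0686 241.3933] [333.9415 163.4624]
notch [156.9442 258.8042] [337.2001 131.0703]
rod at upright [146.8796 228.355 ] [337.6722 103.5117]
rod at upright [214.84   212.0086] [334.336 136.508]
```

View pics/m6.png

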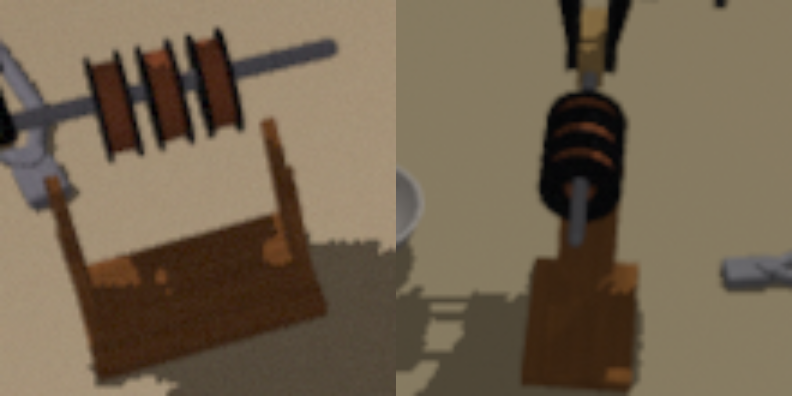

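The spools hang between the uprights. The rod runs over both notches, and its offset from the side view agrees with the known camera bias.

carry_out --pt "-0.15 0 -0.5 0" --pt "-0.1 0 -0.8 0" --pt "0 0 -1.0 0" --pt "0 0 -1.0 0" --pt "0 0 -1.0 0" --pt "0 0 -0.6 0" --pt "0 0 0 0"

```text
time_s: 20.6
tool_pos: [0.5031, -0.3377, 0.2904]
tool_rot: [171.5, 88.2, 84.4]
force: [0.3, -0.2, -1.7]
grip_width: 0.0174
```

```bash
python3 -c "
from h import *
report(*STD)"
```

```text
t 20.6 tcp [ 0.5031 -0.3377  0.2904] x [ 0.003   0.031  -0.9995] jaw 2.87 gp [ 0.5036 -0.3327  0.127 ] pt10 [ 0.5036 -0.3324  0.117 ] F [ 0.2618 -0.1636 -1.702 ] w 0.0174 v 0.19
handle [ 0.5032 -0.3403  0.1153] tip [ 0.4926 -0.1356  0.1113] yaw 92.97869772065576
handle along -0.10543891150909362 lateral(left+) 0.00023153068309949835
tip along 0.09955831129078656 lateral(left+) 0.001228684571484405
```

carry_out --pt "0 -0.2 -0.5 0" --pt "0 -0.2 -0.6 0" --pt "0 0 -0.6 0" --pt "0 0 -0.5 0" --pt "0 0 -0.2 0" --pt "0 0 0 0"

```text
time_s: 21.2
tool_pos: [0.503, -0.3428, 0.2649]
tool_rot: [170.9, 88.3, 83.7]
force: [0.3, -0.7, -1.9]
grip_width: 0.0174
```

```bash
python3 -c "
from h import *
report(*STD)"
```

```text
t 21.2 tcp [ 0.503  -0.3428  0.2649] x [ 0.0033  0.0302 -0.9995] jaw 2.84 gp [ 0.5036 -0.3379  0.1015] pt10 [ 0.5036 -0.3376  0.0915] F [ 0.3404 -0.6628 -1.9031] w 0.0174 v 0.06
handle [ 0.5032 -0.3455  0.0898] tip [ 0.4927 -0.1408  0.0856] yaw 92.94956550765114
handle along -0.1106227620388596 lateral(left+) 0.00048430012892183166
tip along 0.0943716586304047 lateral(left+) 0.0013772081343302136
```

Another 3–4 mm, watching the force.

carry_out --pt "0 0 -0.2 0" --pt "0 0 -0.2 0" --pt "0 0 -0.1 0" --pt "0 0 0 0" --pt "0 0 0 0"

```text
time_s: 21.7
tool_pos: [0.5029, -0.3433, 0.2614]
tool_rot: [168.6, 88.2, 81.4]
force: [-1.2, -0.3, 0.3]
grip_width: 0.0177
```

```bash
python3 -c "
from h import *
report(*STD)"
```

```text
t 21.7 tcp [ 0.5029 -0.3433  0.2614] x [ 0.0047  0.031  -0.9995] jaw 2.8 gp [ 0.5037 -0.3382  0.0979] pt10 [ 0.5038 -0.3379  0.088 ] F [-1.1687 -0.2613  0.2928] w 0.0177 v 0.22
handle [ 0.5034 -0.3458  0.0862] tip [ 0.4929 -0.1411  0.0822] yaw 92.91284947963138
handle along -0.11094635676839157 lateral(left+) 0.0003596050530950218
tip along 0.09405174062279928 lateral(left+) 0.001121160955674306
```

carry_out --pt "0 0 -0.15 0" --pt "0 0 0 0"

```text
time_s: 21.9
tool_pos: [0.5029, -0.3434, 0.2603]
tool_rot: [167.9, 88.2, 80.7]
force: [-1.8, 0.3, 1.6]
grip_width: 0.0174
```

carry_out --pt "0 0 0 0" --pt "0 0 0 0" --pt "0 0 0 0" --pt "0 0 0 0" --pt "0 0 0 0" --hand 4.0

```text
time_s: 22.4
tool_pos: [0.5042, -0.343, 0.2601]
tool_rot: [162.4, 88.2, 75.3]
force: [0.3, -0.4, 0.9]
grip_width: 0.0386
```

```bash
python3 -c "
from h import *
report(*STD)"
```

```text
t 22.4 tcp [ 0.5042 -0.343   0.2601] x [ 0.0078  0.0296 -0.9995] jaw 2.85 gp [ 0.5055 -0.3381  0.0967] pt10 [ 0.5056 -0.3378  0.0867] F [ 0.3053 -0.4062  0.902 ] w 0.0386 v 0.25
handle [ 0.5052 -0.3458  0.085 ] tip [ 0.4946 -0.1411  0.0806] yaw 92.95586229434181
handle along -0.11099542394361318 lateral(left+) -0.0014839474185437736
tip along 0.09399547634408432 lateral(left+) -0.000568525878543427
```

Released. I'll raise straight up and back off.

carry_out --pt "0 0 0.8 0" --pt "0 0 1.5 0" --pt "0 0 2.5 0" --pt "0 0 3 0" --pt "0 0 4 0" --pt "0 0 4 0" --pt "1 2 2 0" --pt "1 3 1 0" --pt "1 3 0 0" --pt "0 2 0 0" --pt "0 0 0 0" --pt "0 0 0 0"

```text
time_s: 23.6
tool_pos: [0.5302, -0.2431, 0.4715]
tool_rot: [135.1, 88.1, 47.5]
force: [-0.2, -0.9, 0.2]
grip_width: 0.04
```

```bash
python3 -c "
from h import *
st()
E=PM('wrist')[1];np.save('w_f.npy',E)
w=snap('wrist','w_f');a=snap('scene','s6');b=snap('side','d6')
cv2.imwrite('pics/m7.png',np.vstack([np.hstack([cv2.resize(a[205:305,110:250],None,fx=2.8,fy=2.8),cv2.resize(b[80:180,270:410],None,fx=2.8,fy=2.8)]),np.hstack([cv2.resize(w,(392,294)),cv2.resize(a,(392,294))])]))"
```

```text
t 23.6 tcp [ 0.5302 -0.2431  0.4715] x [ 0.0221  0.0242 -0.9995] jaw 2.4 gp [ 0.5338 -0.2392  0.3081] pt10 [ 0.534  -0.2389  0.2981] F [-0.2102 -0.8674  0.1586] w 0.04 v 0.96
```

View pics/m7.png

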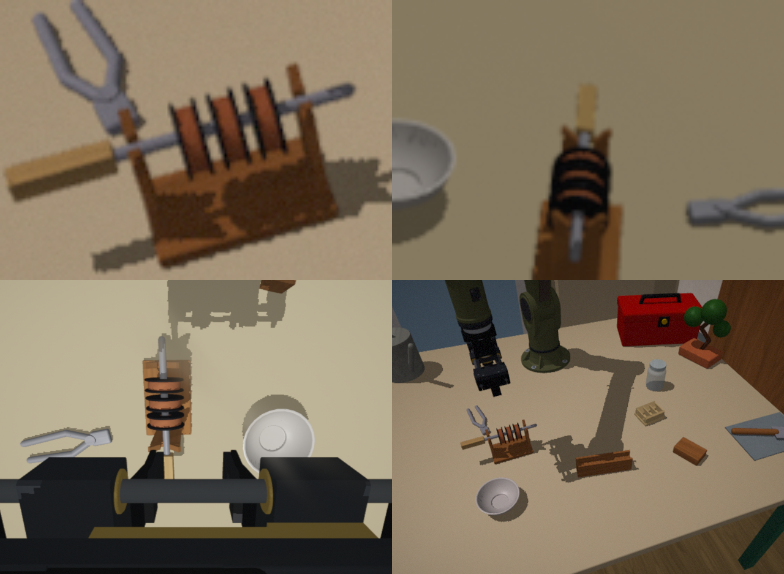

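The spindle is hanging in both notches, with the handle outside at lower left and all three spools between the uprights. The bystanders look unmoved. I'll do one numeric check of the tip, then hand in.

```bash
python3 -c "
from h import *
c,y=STD;u=np.array([np.cos(np.radians(y)),np.sin(np.radians(y)),0]);p=np.r_[c,.085]+.094*u
print('tip measured',tri((235.7,236.3),(335.7,171.5)),'home',p)
a=cv2.imread('pics/scene0.png').astype(int);b=cv2.imread('pics/s6.png').astype(int)
for n,(x,y,w,h) in dict(pot=(135,320,78,66),jar=(412,128,38,40),tamper=(455,255,64,48),pliers=(120,200,25,40)).items(): print(n,np.abs(a-b)[y:y+h,x:x+w].mean())
st();print(env.sign_off())"
```

```text
tip measured [ 0.4892 -0.1422  0.0848] home [ 0.4941 -0.1411  0.085 ]
pot 11.491970991970993
jar 18.18925438596491
tamper 9.397352430555555
pliers 11.478333333333333
t 23.75 tcp [ 0.5299 -0.244   0.4707] x [ 0.021   0.0241 -0.9995] jaw 2.26 gp [ 0.5333 -0.2401  0.3073] pt10 [ 0.5335 -0.2399  0.2973] F [ 0.5639 -0.2955  0.3641] w 0.0401 v 0.4
the job is handed in; nothing more can be done
None
```

The spindle is hanging in both notches of the stand, with all three spools between the uprights and the handle outside. I handed the job in at 23.75 s, with the arm clear of everything.

I lifted the spindle out of its block by the rod, laid it on the table and picked it up again by the handle. I then ran it through the three bores, lifted the spools together and lowered the spindle into the stand. No spool was dropped. Every contact force I read was under 4 N; I only read it at stops, not continuously.

**Last checks**
- **Tip position:** its height measured 84.8 mm, against 85 mm for the rod lying home. Its sideways position came out about 5 mm off the model; some of this is the roughly 2-pixel bias I saw throughout in the side camera. The pictures show the rod in both notches.
- **Pot, jar, tamper and pliers:** the final pictures show them in the same places, and the arm came near none of them. My before-and-after picture comparison did not confirm this: the differences were 9–18 grey levels, probably from changed lighting and shadow, and I did not look into them further.

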